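Unclip a soldered board and lift it for a look at its underside

TASK

The soldered circuit board sits in the holding fixture under two turn clips. Turn both clips crosswise so that they clear the board, then take the board by its edges with a light grip (never squeeze it with more than 20 N a finger, nor force it against the fixture or the clips), lift it straight out and hold it level and steady, about 12 cm above its seat and over the fixture, so that I can look at the solder side. Finish while still holding it there; keep it level all the way and leave everything else where it is.

Things in the scene. Friction and masses are not known exactly. Their poses are not given: they have to be found in the camera images.
- fixture: fixed holder: aluminium base plate 110 x 150 mm (x, y), top at z 9 mm, carrying two black nest blocks (86 mm along x; 25 to 68 mm either side of the middle along y; tops at z 36 mm). The board bridges them, its ends in pockets 2 mm deep with 2 mm play; in the open 50 mm gap between the blocks fingers can reach down beside it. Origin: under its middle, on the bench; y runs through both clips
- board: green populated circuit board in the fixture, 42 x 70 mm (x, y), about 35 g; the bare board lies 1 to 3 mm above the origin, its parts reach 8 mm. Seated, its underside is 34 mm above the bench. Origin: under its middle; x across its width, y along its length (as the fixture's), z up. Pinch it across the 42 mm width at the middle of its length, where its long edges are free
- clip_left (a joint): angle (rad) of the turn clip on the fixture's +y block, upright pivot on its y axis, 50 mm from its middle. 0: its tab (10 mm wide, 22 mm long from the pivot) points at the fixture's middle and laps 7 mm over the board's end, just above it. Turns either way to 1.7 (positive: anticlockwise from above); clear of the board beyond 1.2 either way. Friction (0.04 N m) keeps it where it is left
- clip_right (a joint): the same for the clip on the fixture's -y block: 0 when its tab points at the fixture's middle, over the board; positive is anticlockwise from above
- clip_left_fin (a point): middle of the top of clip_left's upright grip fin, on the pivot axis, 57 mm above the bench; the fin is 8 mm thick, 28 mm long and stands 16 mm above the tab, in line with it. The point's y axis lies along the fin and points away from the tab
- clip_right_fin (a point): the same for clip_right
- brush: bystander: black anti-static brush, 157 mm long, lying on the bench
- reel: bystander: spare reel of solder wire standing on its flange, 64 mm across, 35 mm high
- cleaner: bystander: dark round tip cleaner, 67 mm across, 52 mm high
- lidded_box: fixed black box of modules left of the fixture, 127 x 186 mm (x, y), walls 46 mm high; its lid stands open, rising from the far edge and leaning forward to 170 mm high over the box's middle: keep the gripper clear of it. Origin: under its middle, on the bench

How it is judged (in metres and radians):
On the way, in this order (a step that is already met when the one before it is completed fails the run):
1. both clips are turned clear of the board, which is still in its seat ((value of joint clip_left above 1.2 rad or value of joint clip_left below -1.2 rad) and (value of joint clip_right above 1.2 rad or value of joint clip_right below -1.2 rad) and z of board in the frame of fixture below 0.036 m), for 0.2 s.
2. the board is lifted out of its seat by the fingers (z of board in the frame of fixture above 0.05 m and contact force between the fingers and board above 0.5 N), for 0.2 s.
At the end, for the whole second after the job is handed in: the board is held by the fingers alone, 9 to 18 cm above its seat, its middle within 5 cm of the fixture's middle seen from above, within 0.1 rad of level, and still (under 10 mm/s and 0.1 rad/s) through the last second; both clips stand more than 1.2 rad from the board (z of board in the frame of fixture between 0.123 and 0.213 m and horizontal distance between board and fixture below 0.05 m and angle between board's own z axis and vertical below 0.1 rad and linear speed of board below 0.01 m/s and angular speed of board below 0.1 rad/s and contact force between the fingers and board above 0.5 N and contact force between board and fixture below 0.05 N and (value of joint clip_left above 1.2 rad or value of joint clip_left below -1.2 rad) and (value of joint clip_right above 1.2 rad or value of joint clip_right below -1.2 rad)); the arm keeps its last pose, push and grip.
It fails at once if the board is squeezed with more than about 20 N by each finger (42 N for both together) (contact force between the fingers and board above 42 N).
It fails at once if the board is forced against the fixture or a clip with more than 30 N (contact force between board and fixture above 30 N).
It fails at once if the board is tipped more than 0.2 rad (angle between board's own z axis and vertical above 0.2 rad).
It fails at once if a bystander is moved by more than 15 mm (distance of any of brush, reel, cleaner from where it was at the start of the episode above 0.015 m).
It also fails if it takes over 58 s, if anything falls off the work surface, if the arm or the gripper's body presses on something with over 40 N, if the wrist force passes 120 N, or if a joint passes its speed limit or range.

ROBOT

A 6-joint arm with a two-finger parallel gripper is mounted at the origin on a cart in front of the work surface, level with it; the furniture and walls round the work are solid. World frame = base frame: x ahead of the robot, y to its left, z up, the work surface at z = 0. Lengths are in m, angles in degrees, forces in N, time in s.
With the tool pointing down it reaches from about 0.3 to 0.775 m from the base axis. Payload 14.6 kg.
Tool frame: the origin (TCP) lies on the centre line of the jaws, within the pads' length; the fingertips stand 11 mm ahead of it and the grasp point (between the pads) lies 8 mm behind it; z points along the fingers, y is the line along which they close (so a half turn about z gives the same grasp; the last joint's range is limited). The gripper opens to 85 mm and grips with 20 to 120 N. Pads are 22 mm wide; open, the fingers measure 114 mm over their backs; the gripper's body (76 mm by 85 mm) begins 54 mm behind the grasp point. The pads swing forward as they close: fully open they stand 13 mm farther back than shut.
Start: joints at [72.044, 17.183, 87.147, -0, 75.671, -3.816], TCP at [0.134, 0.533, 0.242] pointing down, gripper open.
Joint ranges: [-173.82, 173.82], [-45.26, 126.66], [13.44, 144.39], [-59.66, 239.66], [0, 175.72], [-146.38, 146.38]. Speed limits (degrees/s): [127.2, 127.2, 147.25, 180, 180, 180].

INTERFACE

Orientations are given as [roll, pitch, yaw] about the fixed x, y, z axes, in that order (R = Rz(yaw) Ry(pitch) Rx(roll)).
In Python, from rig import ctrl gives the robot as it stands.
- The arm moves only by the shell command python3 -m jog 'ROWS' [FORCE]. ROWS is text: rows parted by semicolons, each of 7 numbers parted by spaces: the shift along the world's x, y, z normalised to -1 to 1, where 1 is 3 cm, then the turn, a rotation vector about the world's x, y, z normalised to -1 to 1, where 1 is 0.1 rad, then the opening, from -1 (shut) to 1 (fully open). A call has 1 to 20 rows; each row shifts and turns the commanded pose from where the row before left it; what a row does not reach is not made up. A row lasts 1/10 s, in which the tool goes at most 50 mm and 8.59 degrees, less where a joint would pass 70% of its speed; a pose out of reach is approached as far as the arm can. A call with a number of a shift or a turn outside -1 to 1 is refused whole. A call with a gripper value outside its range is refused whole. The fingers move at their own pace and stop on an object; FORCE is the grip in N (left out, the last holds). Time passes only in rows, so rows that do not move let the fingers close. It gives the time, the measured TCP pose, the force, the opening and the grip force at its end, in the units of the state.
- ctrl.sense(): the state, without advancing time (a new reading comes with each control period).
- ctrl.capture(name): name is "scene" or "top"; returns a dict with "color" (480x640x3 uint8, red, green, blue), "z_map" (480x640 float32, m along the optical axis (not along the pixel's ray), 0 where there is no reading), "fx", "fy", "cx", "cy" (pixels), "k1" (the pictures are not rectified: a ray, as slopes to the right and down, at radius r is drawn at 1 + k1 r^2 times it, then the intrinsics apply), "world_from_camera" (4x4, takes a point from camera to world coordinates). Camera axes: x right, y down, z forward; pixel columns grow to the right and rows downward; lengths in m; the calibration is good to about 2 mm. A picture is of the moment at which its call begins.
- ctrl.job_done(): hands the job in; it is judged then, once.
The state is a dict: "t": time; "joint_pos": joint angles; "dq": joint speeds; "joint_efforts": joint torques, N m; "ee_pos": TCP position; "ee_rot": TCP orientation; "wrist_force": force on the tool from outside, world axes, zero at the start; "torque": the same for the moment, N m; "grip_width": finger opening in m; "grasp_force": force on a finger pad.
Only numpy, scipy, OpenCV 4.12 (cv2) and the standard library are available. Lean on these libraries where they do the work, as an engineer would, in place of code of your own. Each camera call takes 0.05 s, during which the arm holds its last target. There are 200 camera calls.

## Working session

There is one attempt and no reset: what is moved stays moved. The work goes in short steps, Python scripts to look and compute and a shell command to move; the robot and the scene stay as the last step left them, time stands still between calls to the robot, and variables do not carry over. Pictures are saved under pics/ and viewed, at most 10 in all, crops included, and the job is handed in when it is done.

```bash
ls; mkdir -p pics; cat > h.py <<'E'
import numpy as np, cv2
from rig import ctrl
def cloud(c):
    h,w=c["z_map"].shape
    u,v=np.meshgrid(np.arange(w),np.arange(h))
    K=np.array([[c["fx"],0,c["cx"]],[0,c["fy"],c["cy"]],[0,0,1]],float)
    p=cv2.undistortPoints(np.stack([u,v],-1).reshape(-1,1,2).astype(np.float64),K,np.array([c["k1"],0,0,0,0.])).reshape(h,w,2)
    z=c["z_map"]; P=np.stack([p[...,0]*z,p[...,1]*z,z],-1)
    T=np.array(c["world_from_camera"]); W=P@T[:3,:3].T+T[:3,3]; W[z==0]=np.nan
    return W
def save(n,img): cv2.imwrite(n,img[...,::-1])
E
python3 - <<'E'
from h import *
for n in("scene","top"):
    c=ctrl.capture(n); save(f"pics/{n}0.png",c["color"]); np.save(f"{n}0.npy",cloud(c)); print(n,np.round(c["world_from_camera"],3).tolist(),c["k1"],c["fx"])
print(ctrl.sense())
E
```

```text
pics
scene [[-0.911, -0.199, 0.361, 0.218], [-0.412, 0.473, -0.779, 0.472], [-0.016, -0.858, -0.513, 0.61], [0.0, 0.0, 0.0, 1.0]] -0.14966638638934207 610.074872859654
top [[-0.118, -0.965, 0.236, 0.371], [-0.993, 0.115, -0.028, -0.32], [0.0, -0.238, -0.971, 1.031], [0.0, 0.0, 0.0, 1.0]] -0.04823147300028091 476.21959870932284
{'t': 0.1, 'joint_pos': array([ 7.20430569e+01,  1.72144649e+01,  8.71773140e+01,  3.47941406e-04,
        7.56704217e+01, -3.81620599e+00]), 'dq': array([ 0.01261084, -0.13780205, -0.07116984,  0.01933497,  0.11205252,
       -0.03425749]), 'joint_efforts': array([ 6.40720646e-04, -5.44374633e+01, -3.62366688e+01, -9.72504517e-05,
        3.15088750e-03, -1.56562140e-05]), 'ee_pos': array([0.13430966, 0.5331412 , 0.2417545 ]), 'ee_rot': array([-1.79937960e+02, -4.47610347e-03,  1.65859174e+02]), 'wrist_force': array([ 0.81559029,  0.16478176, -0.38654548]), 'torque': array([0.0239084 , 0.01870182, 0.01878163]), 'grasp_force': 0.0, 'grip_width': 0.0850711682534715}
```

View pics/top0.png

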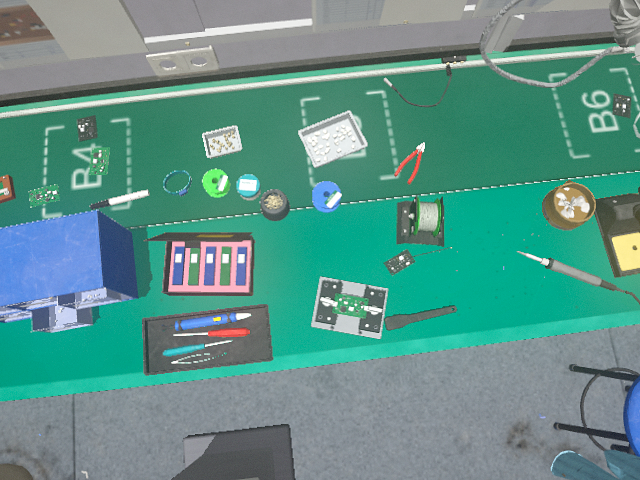

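View pics/scene0.png

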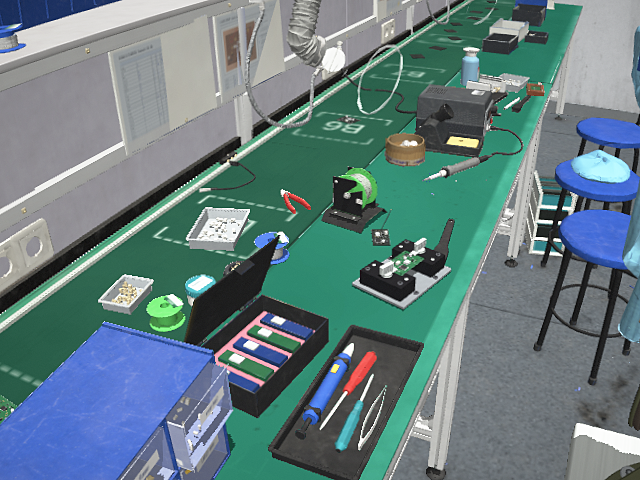

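Top view: the fixture is at about (350,307) with white clips at (325,303) and (377,310). The brush is at (420,317), the open box at (208,265), and the tool tray at (207,340). Next I'll measure the fixture.

```bash
python3 - <<'E'
from h import *
for n,(r0,r1,c0,c1) in {"top":(265,350,300,465),"scene":(215,310,345,465)}.items():
    W=np.load(n+"0.npy")[r0:r1,c0:c1].reshape(-1,3); W=W[np.isfinite(W[:,0])]
    print(n,np.histogram(W[:,2],np.arange(-.01,.08,.005)))
    for a,b in((.006,.013),(.033,.0375),(.05,.062)):
        s=W[(W[:,2]>a)&(W[:,2]<b)]
        if len(s)<5: continue
        r=cv2.minAreaRect((s[:,:2]*1000).astype(np.float32)); print(a,b,len(s),r,s.mean(0).round(4))
        if a==.05:
            _,l,ce=cv2.kmeans(s[:,:2].astype(np.float32),2,None,(3,50,1e-6),5,cv2.KMEANS_PP_CENTERS)
            for k in(0,1):
                q=s[l[:,0]==k]; print("  fin",len(q),q.mean(0).round(4),q.min(0).round(4),q.max(0).round(4),cv2.minAreaRect((q[:,:2]*1000).astype(np.float32)))
    im=cv2.resize(cv2.imread(f"pics/{n}0.png")[r0:r1,c0:c1],None,fx=4.5,fy=4.5,interpolation=cv2.INTER_CUBIC); cv2.imwrite(f"pics/{n}c.png",im)
E
```

```text
top (array([  38, 4809, 4783,  915,  698,  481,   23,   11,  435, 1468,  167,
         11,   25,   80,   10,    0,    0]), array([-0.01 , -0.005,  0.   ,  0.005,  0.01 ,  0.015,  0.02 ,  0.025,
        0.03 ,  0.035,  0.04 ,  0.045,  0.05 ,  0.055,  0.06 ,  0.065,
        0.07 ,  0.075]))
0.006 0.013 1340 ((476.328369140625, -452.9989013671875), (341.0652160644531, 154.4384307861328), 85.582763671875) [ 0.4671 -0.391   0.0095]
0.033 0.0375 1334 ((472.5584716796875, -388.4978942871094), (136.62379455566406, 86.56627655029297), 72.92546081542969) [ 0.4721 -0.3883  0.0357]
0.05 0.062 114 ((472.22119140625, -388.4228515625), (127.15626525878906, 9.39846420288086), 72.80239868164062) [ 0.472  -0.389   0.0569]
  fin 58 [ 0.4576 -0.436   0.0567] [ 0.4502 -0.4494  0.0516] [ 0.4646 -0.4229  0.062 ] ((457.8880920410156, -436.27191162109375), (27.28993797302246, 8.390213012695312), 72.44868469238281)
  fin 56 [ 0.4869 -0.3403  0.0572] [ 0.4796 -0.354   0.0515] [ 0.494  -0.3278  0.0613] ((486.9255065917969, -340.54107666015625), (27.25172996520996, 7.8130998611450195), 66.34542083740234)
scene (
[... 392 characters left out ...]
2164917) [ 0.4683 -0.3828  0.009 ]
0.033 0.0375 1314 ((470.730712890625, -390.8029479980469), (140.99261474609375, 88.75376892089844), 72.98429870605469) [ 0.4695 -0.3837  0.0355]
0.05 0.062 155 ((469.8602294921875, -389.333251953125), (129.15611267089844, 11.963716506958008), 72.6515121459961) [ 0.4722 -0.3813  0.055 ]
  fin 67 [ 0.4563 -0.4352  0.0551] [ 0.4488 -0.451   0.0501] [ 0.4635 -0.4234  0.059 ] ((456.0735778808594, -437.4983825683594), (28.992525100708008, 9.51197624206543), 72.50289916992188)
  fin 88 [ 0.4844 -0.3403  0.0549] [ 0.4768 -0.3579  0.05  ] [ 0.4936 -0.3274  0.0594] ((484.27325439453125, -342.3681335449219), (31.076034545898438, 10.362964630126953), 67.26136779785156)
```

View pics/topc.png

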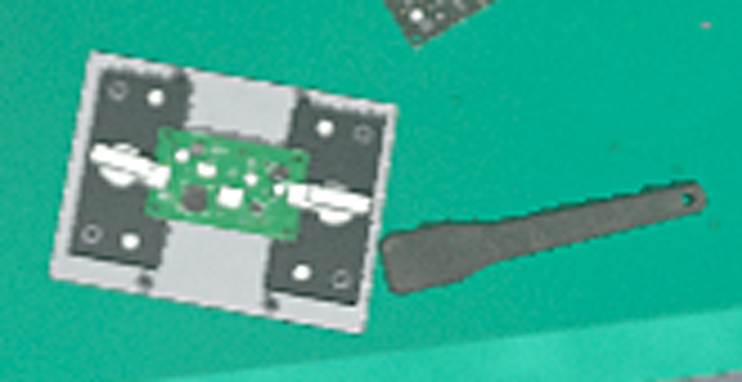

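View pics/scenec.png

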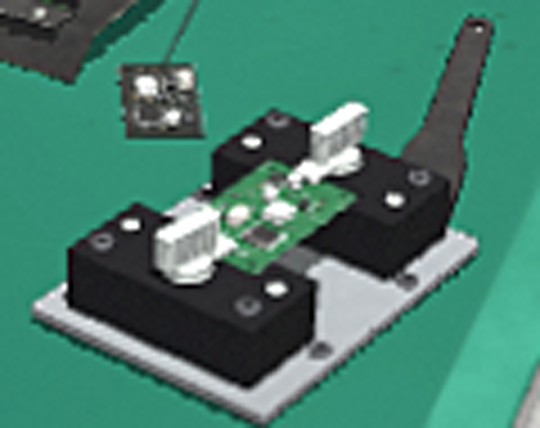

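Crops: both clips are inline with the board and the fixture is yawed about -17°. In the top crop the brush head sits against the right plate edge at about (385,260). Before moving, I'll check clearance along the path.

```bash
python3 - <<'E'
from h import *
W=np.concatenate([np.load(n+"0.npy").reshape(-1,3) for n in("top","scene")]); W=W[np.isfinite(W[:,0])]
print("max z grid, rows y from .7 to -.5, cols x .1-.8")
for y in np.arange(.6,-.6,-.08):
    print(round(y,2),[ (int(1000*np.percentile(s,99.5)) if len(s:=W[(W[:,0]>=x)&(W[:,0]<x+.08)&(abs(W[:,1]-y)<.04),2])>3 else None) for x in np.arange(.08,.8,.08)])
s=W[(W[:,2]>.1)&(W[:,2]<.19)&(W[:,1]<0)&(W[:,0]<.7)&(W[:,0]>.3)&(W[:,1]>-.4)];print(s.min(0),s.max(0))
E
```

```text
max z grid, rows y from .7 to -.5, cols x .1-.8
0.6 [-737, -739, -739, -738, None, None, None, None, None]
0.52 [-739, -738, -739, -738, None, None, None, None, None]
0.44 [-738, -739, -739, -737, None, None, None, None, None]
0.36 [-739, -739, -738, 5, 5, 59, None, None, 7]
0.28 [-737, -739, -736, 5, 4, 170, 171, 171, 7]
0.2 [-643, -650, -740, 4, 5, 171, 171, 172, 15]
0.12 [-293, -644, -739, 5, 4, 170, 171, 172, 19]
0.04 [233, -643, -739, 20, 20, 172, 174, 174, 18]
-0.04 [74, -643, -738, 20, 25, 47, 168, 125, 19]
-0.12 [15, -644, -738, 21, 26, 46, 169, 102, 36]
-0.2 [-2, -647, -738, 20, 21, 46, 167, 77, 46]
-0.28 [-740, -736, -739, 4, 37, 9, 4, 48, 48]
-0.36 [-737, -739, -739, 3, 50, 59, 4, 39, 38]
-0.44 [-740, -739, -740, 6, 58, 40, 4, 6, 7]
-0.52 [-739, -738, -737, 3, 19, 7, 99, 101, 14]
[ 0.59848941 -0.19783045  0.10002664] [ 0.65185478 -0.01083393  0.17183016]
```

```bash
python3 -m jog '0.98 -0.7 0.15 0 0 -0.8 0;0.98 -0.7 0.15 0 0 -0.8 0;0.98 -0.7 0.15 0 0 -0.8 0;0.98 -0.7 0.15 0 0 -0.8 0;0.98 -0.7 0.15 0 0 -0.8 0;0.98 -0.7 0.15 0 0 -0.8 0;0.98 -0.7 0.15 0 0 -0.8 0;0.98 -0.7 0.15 0 0 -0.8 0;0.98 -0.7 0.15 0 0 -0.8 0;0.98 -0.7 0.15 0 0 -0.8 0;0.98 -0.7 0.15 0 0 -0.8 0;0.98 -0.7 0.15 0 0 -0.8 0;0 -1 0 0 0 -0.8 0;0 -1 0 0 0 -0.8 0;0 -1 0 0 0 -0.8 0;0 -1 0 0 0 -0.8 0;0 -1 0 0 0 -0.8 0;0 -1 0 0 0 -0.8 0;0 -1 0 0 0 -0.8 0;0 -1 0 0 0 -0.8 0' 20
python3 -m jog '0 -1 0 0 0 -0.2 -0.06;0 -1 0 0 0 0 -0.06;0 -1 0 0 0 0 -0.06;0 -1 0 0 0 0 -0.06;0 -1 0 0 0 0 -0.06;0 -1 0 0 0 0 -0.06;0 -1 0 0 0 0 -0.06;0 -1 0 0 0 0 -0.06;0 -1 0 0 0 0 -0.06;0 -1 0 0 0 0 -0.06;0 -1 0 0 0 0 -0.06;0 -1 0 0 0 0 -0.06;0 -0.7 0 0 0 0 -0.06;0 0 0 0 0 0 -0.06;0 0 0 0 0 0 -0.06'
```

```text
t: 2.1
ee_pos: [0.4869, 0.0401, 0.296]
ee_rot: [-180.0, 0.0, 74.0]
wrist_force: [0.3, -0.9, 0.9]
grip_width: 0.0426
grasp_force: 0.0
t: 3.6
ee_pos: [0.487, -0.3395, 0.2958]
ee_rot: [-179.9, -0.0, 73.0]
wrist_force: [0.8, 0.6, 0.8]
grip_width: 0.04
grasp_force: 0.0
```

```bash
python3 -m jog '0 -0.03 -1 0 0 -0.9 -0.06;0 0 -1 0 0 0 -0.06;0 0 -1 0 0 0 -0.06;0 0 -1 0 0 0 -0.06;0 0 -1 0 0 0 -0.06;0 0 -1 0 0 0 -0.06;0 0 -1 0 0 0 -0.06;0 0 -0.35 0 0 0 -0.06;0 0 -0.2 0 0 0 -0.06;0 0 -0.2 0 0 0 -0.06;0 0 -0.2 0 0 0 -0.06;0 0 0 0 0 0 -0.06;0 0 0 0 0 0 -0.06'
python3 - <<'E'
from h import *
c=ctrl.capture("scene"); save("pics/s1.png",cv2.resize(c["color"][150:310,300:513],None,fx=3.5,fy=3.5))
E
```

```text
t: 4.9
ee_pos: [0.4873, -0.3407, 0.0583]
ee_rot: [180.0, 0.0, 67.9]
wrist_force: [0.2, -0.2, -0.2]
grip_width: 0.0397
grasp_force: 0.0
```

View pics/s1.png

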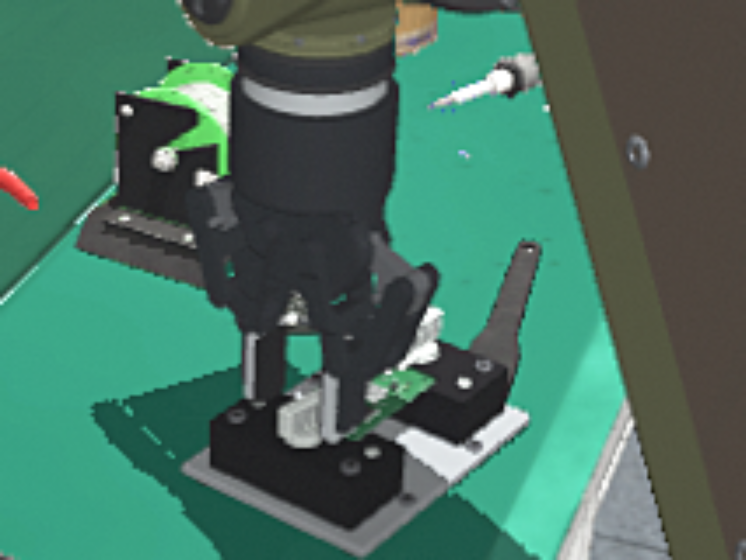

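Fingers straddle the left fin at about (300,410). I'll close gently there.

```bash
python3 -m jog '0 0 0 0 0 0 -0.5;0 0 0 0 0 0 -0.5;0 0 0 0 0 0 -0.9;0 0 0 0 0 0 -0.9;0 0 0 0 0 0 -0.9;0 0 0 0 0 0 -0.9;0 0 0 0 0 0 -0.9' 20
```

```text
t: 5.65
ee_pos: [0.4872, -0.3406, 0.058]
ee_rot: [180.0, 0.0, 67.9]
wrist_force: [-2.7, -0.9, 5.0]
grip_width: 0.007
grasp_force: 24.6
```

```bash
python3 -m jog '0 0 0 0 0 -0.7 -0.9;0 0 0 0 0 -0.7 -0.9;0 0 0 0 0 -0.7 -0.9;0 0 0 0 0 -0.7 -0.9;0 0 0 0 0 -0.7 -0.9;0 0 0 0 0 -0.7 -0.9;0 0 0 0 0 -0.7 -0.9;0 0 0 0 0 -0.7 -0.9;0 0 0 0 0 -0.7 -0.9;0 0 0 0 0 -0.7 -0.9;0 0 0 0 0 -0.7 -0.9;0 0 0 0 0 -0.7 -0.9;0 0 0 0 0 -0.7 -0.9;0 0 0 0 0 -0.7 -0.9;0 0 0 0 0 -0.7 -0.9;0 0 0 0 0 -0.7 -0.9;0 0 0 0 0 -0.7 -0.9;0 0 0 0 0 -0.7 -0.9;0 0 0 0 0 -0.7 -0.9;0 0 0 0 0 -0.7 -0.9'
```

```text
t: 7.65
ee_pos: [0.4877, -0.3418, 0.058]
ee_rot: [179.9, -0.2, -12.5]
wrist_force: [3.6, -9.8, -2.4]
grip_width: 0.0075
grasp_force: 23.7
```

```bash
python3 -m jog '0 0 0 0 0 0 -0.58;0 0 0 0 0 0 -0.58;0 0 0 0 0 0 -0.58;0 0 0.7 0 0 0 -0.58;0 0 1 0 0 0 -0.58;-0.1 -0.3 0.3 0 0 0.98 -0.06;-0.1 -0.3 0 0 0 1 -0.06;-0.1 -0.3 0 0 0 1 -0.06;-0.1 -0.3 0 0 0 1 -0.06;-0.1 -0.3 0 0 0 1 -0.06;-0.1 -0.3 0 0 0 1 -0.06;-0.1 -0.3 0 0 0 1 -0.06;-0.1 -0.3 0 0 0 1 -0.06;-0.1 -0.3 0 0 0 1 -0.06;-0.1 -0.3 0 0 0 1 -0.06;0 -0.15 0 0 0 1 -0.06;0 0 0 0 0 1 -0.06;0 0 0 0 0 1 -0.06;0 0 0 0 0 1 -0.06;0 0 0 0 0 0.9 -0.06'
python3 -m jog '0 0 0 0 0 0 -0.06;0 0 0 0 0 0 -0.06'
python3 - <<'E'
from h import *
for n,(r0,r1,c0,c1) in {"top":(265,350,300,400),"scene":(215,310,345,465)}.items():
    c=ctrl.capture(n); W=cloud(c); 
    m=(W[...,2]>.050)&(W[...,2]<.062)&(np.hypot(W[...,0]-.487,W[...,1]+.3405)<.02); s=W[m]
    print(len(s), cv2.minAreaRect((s[:,:2]*1000).astype(np.float32)) if len(s) else 0)
E
```

```text
t: 9.65
ee_pos: [0.4571, -0.4349, 0.1176]
ee_rot: [-180.0, -0.0, 73.2]
wrist_force: [-0.3, -0.2, -0.9]
grip_width: 0.04
grasp_force: 0.0
t: 9.85
ee_pos: [0.4572, -0.435, 0.1177]
ee_rot: [-180.0, -0.0, 72.8]
wrist_force: [0.8, -0.6, -0.5]
grip_width: 0.04
grasp_force: 0.0
49 ((486.9726867675781, -340.4725036621094), (7.909501552581787, 25.240795135498047), 76.867919921875)
89 ((485.6754455566406, -341.9366149902344), (11.24911117553711, 29.472537994384766), 76.99240112304688)
```

```bash
python3 -m jog '0 -0.03 -0.5 0 0 0 -0.06;0 0 -0.5 0 0 0 -0.06;0 0 -0.5 0 0 0 -0.06;0 0 -0.3 0 0 0 -0.06;0 0 -0.2 0 0 0 -0.06;0 0 0 0 0 0 -0.06;0 0 0 0 0 0 -0.5;0 0 0 0 0 0 -0.5;0 0 0 0 0 0 -0.9;0 0 0 0 0 0 -0.9;0 0 0 0 0 0 -0.9;0 0 0 0 0 0 -0.9;0 0 0 0 0 0 -0.9' 20
```

```text
t: 11.25
ee_pos: [0.4576, -0.4362, 0.0585]
ee_rot: [179.9, 0.0, 72.9]
wrist_force: [6.3, -0.5, 5.5]
grip_width: 0.0073
grasp_force: 24.8
```

```bash
python3 -m jog '0 0 0 0 0 -0.73 -0.9;0 0 0 0 0 -0.73 -0.9;0 0 0 0 0 -0.73 -0.9;0 0 0 0 0 -0.73 -0.9;0 0 0 0 0 -0.73 -0.9;0 0 0 0 0 -0.73 -0.9;0 0 0 0 0 -0.73 -0.9;0 0 0 0 0 -0.73 -0.9;0 0 0 0 0 -0.73 -0.9;0 0 0 0 0 -0.73 -0.9;0 0 0 0 0 -0.73 -0.9;0 0 0 0 0 -0.73 -0.9;0 0 0 0 0 -0.73 -0.9;0 0 0 0 0 -0.73 -0.9;0 0 0 0 0 -0.73 -0.9;0 0 0 0 0 -0.73 -0.9;0 0 0 0 0 -0.73 -0.9;0 0 0 0 0 -0.73 -0.9;0 0 0 0 0 -0.73 -0.9;0 0 0 0 0 -0.73 -0.9'
python3 -m jog '0 0 0 0 0 0 -0.58;0 0 0 0 0 0 -0.58;0 0 0 0 0 0 -0.58;0 0 0.7 0 0 0 -0.58;0 0 1 0 0 0 -0.58;0 0 1 0 0 0 0.4;0 0 1 0 0 1 0.4;0 0 0 0 0 1 0.4;0 0 0 0 0 1 0.4;0 0 0 0 0 1 0.4;0 0 0 0 0 1 0.4;0 0 0 0 0 1 0.4;0 0 0 0 0 1 0.4;0 0 0 0 0 1 0.4;0 0 0 0 0 1 0.4;0 0 0 0 0 1 0.4;0 0 0 0 0 1 0.4;0 0 0 0 0 1 0.4;0 0 0 0 0 1 0.4;0 0 0 0 0 1 0.4'
python3 - <<'E'
from h import *
for n in("top","scene"):
    c=ctrl.capture(n); W=cloud(c); save(f"pics/{n}2.png",c["color"]); np.save(n+"2.npy",W)
    for x,y in((.487,-.3405),(.4575,-.4363)):
        m=(W[...,2]>.050)&(W[...,2]<.062)&(np.hypot(W[...,0]-x,W[...,1]-y)<.02); s=W[m]
        print(len(s), cv2.minAreaRect((s[:,:2]*1000).astype(np.float32)) if len(s) else 0)
    hsv=cv2.cvtColor(c["color"],cv2.COLOR_RGB2HSV)
    m=(W[...,2]>.033)&(W[...,2]<.045)&(hsv[...,0]>45)&(hsv[...,0]<75)&(hsv[...,1]>90)&(np.hypot(W[...,0]-.472,W[...,1]+.3885)<.06); s=W[m]
    print("board",len(s), cv2.minAreaRect((s[:,:2]*1000).astype(np.float32)) if len(s) else 0)
im=np.hstack([cv2.resize(cv2.imread("pics/top2.png")[265:350,300:400],(400,340)),cv2.resize(cv2.imread("pics/scene2.png")[210:310,345:463],(400,340))])
cv2.imwrite("pics/c2.png",im)
E
```

```text
t: 13.25
ee_pos: [0.4584, -0.4373, 0.0585]
ee_rot: [179.8, -0.3, -10.9]
wrist_force: [12.4, -10.5, -1.8]
grip_width: 0.0068
grasp_force: 23.8
t: 15.25
ee_pos: [0.4569, -0.4358, 0.1685]
ee_rot: [-179.9, -0.0, 69.8]
wrist_force: [0.1, 0.6, -0.1]
grip_width: 0.0602
grasp_force: 0.0
38 ((488.0643310546875, -340.49554443359375), (7.472923278808594, 23.09629249572754), 76.79135131835938)
0 0
board 40 ((481.5895690917969, -416.4504089355469), (28.19741439819336, 9.806750297546387), 46.87993240356445)
94 ((485.1194152832031, -340.8043212890625), (10.905414581298828, 29.002859115600586), 76.32709503173828)
87 ((457.32904052734375, -436.01190185546875), (12.822169303894043, 28.121665954589844), 87.33051300048828)
board 247 ((470.6268615722656, -390.4996337890625), (75.1882095336914, 43.567344665527344), 75.08990478515625)
```

View pics/c2.png

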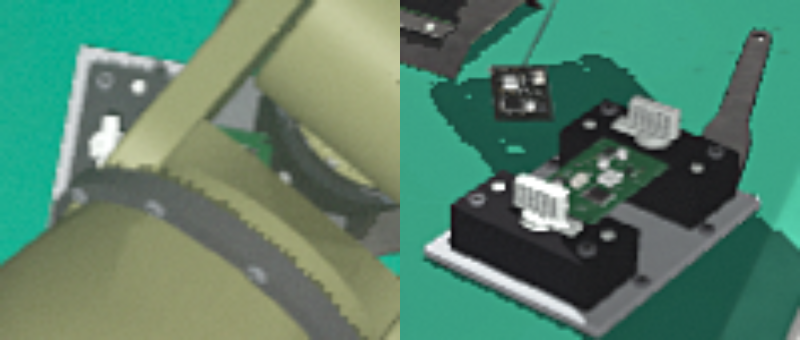

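Right panel: both fins are crosswise, at (540,200) and (652,120), and the board is seated between them. The right fin's angle reads noisy, so I'll check it along with the board's heading.

```bash
python3 - <<'E'
from h import *
W=np.load("scene2.npy")
for x,y in((.487,-.3405),(.4575,-.4363)):
  for z in(.05,.053,.055):
    s=W[(W[...,2]>z)&(W[...,2]<.062)&(np.hypot(W[...,0]-x,W[...,1]-y)<.02)]
    d=s[:,:2]-s[:,:2].mean(0); v=np.linalg.svd(d)[2][0]; print(z,len(s),s.mean(0).round(4),np.degrees(np.arctan(v[1]/v[0])).round(1))
E
```

```text
0.05 94 [ 0.4845 -0.3403  0.0547] -13.9
0.053 70 [ 0.4845 -0.3407  0.0558] -15.4
0.055 49 [ 0.4847 -0.3413  0.0566] -18.1
0.05 87 [ 0.4566 -0.435   0.0547] -8.4
0.053 61 [ 0.4565 -0.4353  0.0561] -12.5
0.055 40 [ 0.4563 -0.4359  0.0571] -10.7
```

```bash
python3 -m jog '0.27 0.77 0 0 0 0.55 0.3;0.27 0.77 0 0 0 0 0.3;0 0 -0.6 0 0 0 0.3;0 0 -0.6 0 0 0 0.3;0 0 -0.6 0 0 0 0.3;0 0 -0.6 0 0 0 0.3;0 0 -0.6 0 0 0 0.3;0 0 0 0 0 0 0.3;0 0 0 0 0 0 0.3'
python3 - <<'E'
from h import *
c=ctrl.capture("scene"); save("pics/s3.png",cv2.resize(c["color"][180:310,330:503],None,fx=4,fy=4))
E
```

```text
t: 16.25
ee_pos: [0.4734, -0.3898, 0.0791]
ee_rot: [-180.0, -0.0, 72.6]
wrist_force: [-0.3, -0.1, 0.9]
grip_width: 0.0554
grasp_force: 0.0
```

View pics/s3.png

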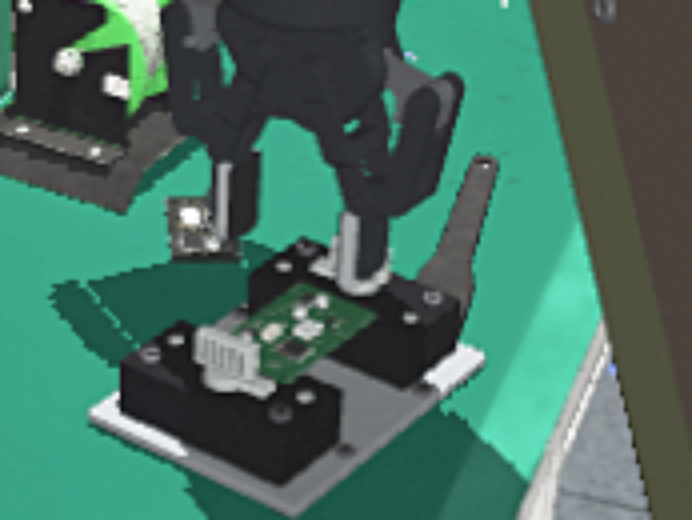

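The fingers, at (225,200) and (362,255), are poised either side of the board with the clips crosswise. I'll lower them slowly beside the edges.

```bash
python3 -m jog '0 0 -0.3 0 0 0 0.3;0 0 -0.3 0 0 0 0.3;0 0 -0.3 0 0 0 0.3;0 0 -0.3 0 0 0 0.3;0 0 -0.3 0 0 0 0.3;0 0 -0.13 0 0 0 0.3;0 0 0 0 0 0 0.3;0 0 0 0 0 0 0.2' 20
python3 -m jog '0 0 0 0 0 0 0.12;0 0 0 0 0 0 0.08;0 0 0 0 0 0 0.06'
python3 -m jog '0 0 0 0 0 0 0.04;0 0 0 0 0 0 0.04'
```

```text
t: 17.1
ee_pos: [0.4735, -0.3899, 0.0301]
ee_rot: [180.0, 0.0, 72.6]
wrist_force: [-0.5, -0.1, -0.4]
grip_width: 0.051
grasp_force: 0.0
t: 17.4
ee_pos: [0.4734, -0.3898, 0.0301]
ee_rot: [180.0, 0.0, 72.6]
wrist_force: [-0.1, -0.8, -0.1]
grip_width: 0.0447
grasp_force: 0.0
t: 17.6
ee_pos: [0.4734, -0.3898, 0.03]
ee_rot: [180.0, 0.0, 72.6]
wrist_force: [0.3, 0.5, 0.2]
grip_width: 0.0443
grasp_force: 0.0
```

Still free at 44.3 mm, so I'll keep closing in small steps.

```bash
python3 -m jog '0 0 0 0 0 0 0.02;0 0 0 0 0 0 0.02'
python3 -m jog '0 0 0 0 0 0 0.005;0 0 0 0 0 0 0.005'
python3 -m jog '0 0 0 0 0 0 -0.01;0 0 0 0 0 0 -0.01'
```

```text
t: 17.8
ee_pos: [0.4733, -0.3898, 0.0299]
ee_rot: [-180.0, 0.0, 72.6]
wrist_force: [-0.2, 0.2, 0.6]
grip_width: 0.0434
grasp_force: 0.2
t: 18.0
ee_pos: [0.4733, -0.3898, 0.0299]
ee_rot: [-180.0, -0.0, 72.6]
wrist_force: [0.1, -0.3, 0.7]
grip_width: 0.043
grasp_force: 0.2
t: 18.2
ee_pos: [0.4733, -0.3898, 0.0299]
ee_rot: [-180.0, -0.0, 72.6]
wrist_force: [-0.3, -0.1, 0.3]
grip_width: 0.0422
grasp_force: 0.2
```

```bash
python3 -m jog '0 0 0 0 0 0 -0.02;0 0 0 0 0 0 -0.02'
python3 -m jog '0 0 0 0 0 0 -0.03;0 0 0 0 0 0 -0.03'
python3 -m jog '0 0 0 0 0 0 -0.04;0 0 0 0 0 0 -0.04'
```

```text
t: 18.4
ee_pos: [0.4734, -0.3898, 0.0299]
ee_rot: [180.0, 0.0, 72.6]
wrist_force: [-1.1, -0.4, 0.4]
grip_width: 0.042
grasp_force: 2.4
t: 18.6
ee_pos: [0.4734, -0.3898, 0.0299]
ee_rot: [180.0, 0.0, 72.6]
wrist_force: [-0.3, 0.5, 1.8]
grip_width: 0.0417
grasp_force: 8.9
t: 18.8
ee_pos: [0.4734, -0.3898, 0.03]
ee_rot: [180.0, -0.0, 72.6]
wrist_force: [-1.1, 0.6, 2.6]
grip_width: 0.041
grasp_force: 15.4
```

Contact at 15 N. I'll ease to about 11 N and lift slowly.

```bash
python3 -m jog '0 0 0 0 0 0 -0.034;0 0 0 0 0 0 -0.034;0 0 0.05 0 0 0 -0.034;0 0 0.1 0 0 0 -0.034;0 0 0.1 0 0 0 -0.034;0 0 0.1 0 0 0 -0.034'
```

```text
t: 19.4
ee_pos: [0.4734, -0.3898, 0.0407]
ee_rot: [180.0, 0.0, 72.6]
wrist_force: [-0.5, 0.9, -0.4]
grip_width: 0.041
grasp_force: 15.1
```

```bash
python3 -m jog '0 0 0.2 0 0 0 -0.034;0 0 0.2 0 0 0 -0.034;0 0 0.2 0 0 0 -0.034;0 0 0.2 0 0 0 -0.034;0 0 0.2 0 0 0 -0.034;0 0 0.2 0 0 0 -0.034;0 0 0.2 0 0 0 -0.034;0 0 0.2 0 0 0 -0.034;0 0 0.2 0 0 0 -0.034;0 0 0.2 0 0 0 -0.034;0 0 0.2 0 0 0 -0.034;0 0 0.2 0 0 0 -0.034;0 0 0.2 0 0 0 -0.034;0 0 0.2 0 0 0 -0.034;0 0 0.2 0 0 0 -0.034;0 0 0.2 0 0 0 -0.034;0 0 0.2 0 0 0 -0.034;0 0 0.15 0 0 0 -0.034;0 0 0.1 0 0 0 -0.034;0 0 0 0 0 0 -0.034'
python3 -m jog '0 0 0 0 0 0 -0.034;0 0 0 0 0 0 -0.034;0 0 0 0 0 0 -0.034;0 0 0 0 0 0 -0.034;0 0 0 0 0 0 -0.034;0 0 0 0 0 0 -0.034;0 0 0 0 0 0 -0.034;0 0 0 0 0 0 -0.034;0 0 0 0 0 0 -0.034;0 0 0 0 0 0 -0.034'
python3 - <<'E'
from h import *
c=ctrl.capture("scene"); save("pics/s4.png",cv2.resize(c["color"][130:310,320:500],None,fx=3.2,fy=3.2))
W=cloud(c); hsv=cv2.cvtColor(c["color"],cv2.COLOR_RGB2HSV)
s=W[(W[...,2]>.13)&(W[...,2]<.17)&(hsv[...,0]>45)&(hsv[...,0]<75)&(hsv[...,1]>90)&(np.hypot(W[...,0]-.473,W[...,1]+.39)<.06)]
m=s.mean(0); n=np.linalg.svd(s-m)[2][2]; print(len(s),m,np.arccos(abs(n[2])))
E
```

```text
t: 21.4
ee_pos: [0.4734, -0.3899, 0.1503]
ee_rot: [180.0, 0.0, 72.6]
wrist_force: [-0.1, -0.9, -0.6]
grip_width: 0.0412
grasp_force: 15.1
t: 22.4
ee_pos: [0.4733, -0.3898, 0.1499]
ee_rot: [-180.0, -0.0, 72.6]
wrist_force: [0.5, -0.6, -0.8]
grip_width: 0.0411
grasp_force: 15.1
193 [ 0.47911754 -0.37860167  0.15555861] 0.01135641646172482
```

View pics/s4.png

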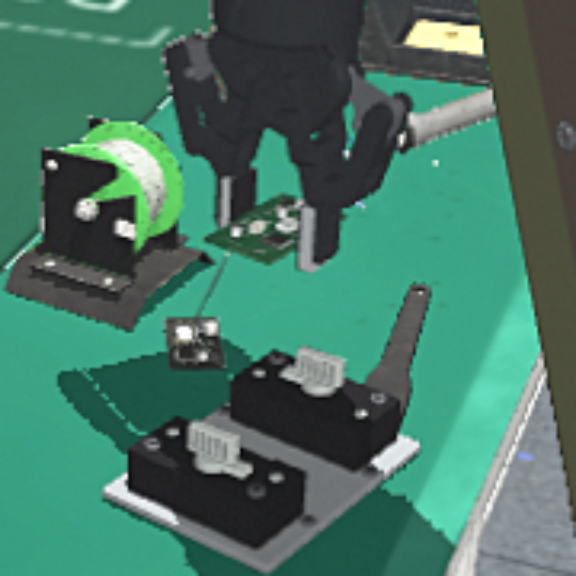

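The board at (265,230) hangs level (0.01 rad) in the fingers above the fixture. Both clips stand crosswise at (215,440) and (318,368).

```bash
python3 -c "
from rig import ctrl
print(ctrl.job_done())"
```

```text
the job is handed in; nothing more can be done
None
```

I turned both clips crosswise, lifted the board straight out, and handed the job in with it held level (about 0.01 rad) and steady, about 12 cm above its seat with a grip of about 15 N per finger; the verdict was not shown to me.

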